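Level the vessel shelf with the levelling key

ROBOT

A 7-joint arm with a two-finger parallel gripper is mounted at the origin on the work surface. World frame = base frame: x ahead of the robot, y to its left, z up, the work surface at z = 0. Lengths are in m, angles in rad, forces in N, time in s.
With the tool pointing down it reaches from about 0.425 to 0.875 m from the base axis. Payload 8.4 kg.
Tool frame: the origin (TCP) lies on the centre line of the jaws, within the pads' length; the fingertips stand 19 mm ahead of it and the grasp point (between the pads) is the TCP (nose_length is the distance from the TCP to the fingertips, in m); z points along the fingers, y is the line along which they close (so a half turn about z gives the same grasp; the last joint's range is limited). The gripper opens to 87 mm and grips with 3 to 60 N. Pads are 19 mm wide; open, the fingers measure 117 mm over their backs; the gripper's body (75 mm by 190 mm) begins 51 mm behind the grasp point.
Start: joints at [1.205, 0.333, 0.04, 1.465, -0.013, 1.343, -0.059], TCP at [0.171, -0.627, 0.242] pointing down, gripper open.
Joint ranges: [-2.58, 2.58], [-0.38, 2.09], [-1.3, 1.39], [0.25, 2.4], [-1.5, 4.64], [0.08, 2.09], [-2.65, 2.65]. Speed limits (rad/s): [2.22, 2.22, 2.79, 2.79, 3.14, 3.14, 3.14].

INTERFACE

Orientations are given as a 3x3 rotation matrix whose columns are the frame's x, y, z axes.
In Python, from plant import sense, grab_frame, calibration, job_done, nose_length gives the robot as it stands.
- The arm moves only by the tool apply_moves, never from a script. Its argument "motion" is a list of rows, each an object of numbers: "x", "y", "z": the shift along the tool's x, y, z scaled (see below); "wx", "wy", "wz": the turn, a rotation vector about the tool's x, y, z scaled (see below). In form: [{"x": .., "y": .., "z": .., "wx": .., "wy": .., "wz": ..}, ...]. A call has exactly 5 rows; each row shifts and turns the commanded pose from where the row before left it, along the tool's axes as they then stand; what a row does not reach is not made up. The controller multiplies each number of a shift by 0.25 m and each number of a turn by 90 degrees. A row lasts 1/8 s, in which the tool goes at most 62.5 mm and 10.7 degrees, less where a joint would pass 70% of its speed; a pose out of reach is approached as far as the arm can. A call with a number of a shift or a turn outside -1 to 1 is refused whole. A call with a gripper value outside its range is refused whole. "claw" is the closure, from -1 (fully open) to 1 (shut), set as the call begins (left out, the last holds). The fingers move at their own pace and stop on an object; the grip force is fixed at half the most. Time passes only in rows, so rows that do not move let the fingers close, or fill a call up. It gives the time, the measured TCP pose, the force, the opening and the grip force at its end, in the units of the state.
- sense(): the state, without advancing time (a new reading comes with each control period).
- grab_frame(name): name is "side" or "top"; returns the picture (420x560x3 uint8, red, green, blue); there is no depth.
- calibration(name): a dict with "fx", "fy", "cx", "cy" (pixels), "T" (4x4, takes a point from camera to world coordinates). Camera axes: x right, y up, looking along -z (the intrinsics and any distortion apply to the point x, -y, -z); pixel columns grow to the right and rows downward; lengths in m; the calibration is good to about 2 mm. A picture is of the moment at which its call begins. calibration takes no time and is no camera call.
- job_done(): hands the job in; it is judged then, once.
The state is a dict: "clock": time; "joint_positions": joint angles; "qd": joint speeds; "effort": joint torques, N m; "tool_pos": TCP position; "tool_rot": TCP orientation; "wrist_force": force on the tool from outside, world axes, zero at the start; "wrist_torque": the same for the moment, N m; "grip_width": finger opening in m; "finger_force": force on a finger pad.
Only numpy, scipy, OpenCV 4.12 (cv2) and the standard library are available. Lean on these libraries where they do the work, as an engineer would, in place of code of your own. Each camera call takes 0.05 s, during which the arm holds its last target. There are 200 camera calls.

TASK

The front of the vessel shelf sags. Pick up the levelling key by its grip, fit it over the head of the shelf's front foot and press it firmly down flat on the shelf against its sprung grip; then, still pressing, turn the foot until the bubble lies inside the ring of the key's bull's-eye level. Finish while holding the grip and still pressing the key down with the bubble in the ring: do not let go, and leave the loose vessel, sleeve and cap standing where they are.

Things in the scene. Friction and masses are not known exactly. Their poses are not given: they have to be found in the camera images.
- level: levelling key: bare aluminium bar 18 mm high with a black grip and a round level, 0.35 kg, upright on the bench at the robot's right. Origin: centre of the slot in its flat underside; z up, x along the bar: 60 mm wide from x = -57 to 33 mm, 30 mm wide beyond, a 62 mm round housing at x = 88 mm. Slot: 36 mm (x) by 16 mm (y), 14 mm deep, fits the foot's head either way round (half a turn alike)
- grip_mid (a point): middle of the grip, a black block 40 mm (key's x) by 30 mm (key's y) by 45 mm high, straight above the key's origin, 50.5 mm above its underside when not pressed; axes as the key's. Grip its 30 mm width firmly, fingertips about 30 mm above the key's underside; turning takes up to 0.4 N m. It rocks up to 0.08 rad on its stem, so the key lies flat by itself
- grip (a joint): how far the grip is pressed down into the key against its spring, m: 0 free, 0.008 at its stop; it starts to move at about 2 N and takes about 0.9 N more per mm. With the key flat on the shelf, lowering the gripper presses it
- vial (a point): centre of the level's dial on top of the round housing, 88 mm from the key's origin along its x, 24 mm above its underside. The dial is green with a black ring of 20 mm inner diameter
- bubble (a point): centre of the bubble, a white disc of 12 mm diameter that moves on the green dial towards the higher side, up to 14 mm each way, 0.6 mm per milliradian of the key's tilt, settling in about 1 s; inside the ring when its centre is within 4 mm of the dial's centre
- bubble_x (a joint): offset of the bubble from the dial's centre along the key's x, m (0 = centred, range -0.014 to 0.014)
- bubble_y (a joint): offset of the bubble from the dial's centre along the key's y, m (0 = centred, range -0.014 to 0.014)
- foot_head (a point): top centre of the foot's head, a plain steel tongue 30 mm (x) by 10 mm (y), 11 mm above the shelf's face (top 4 mm narrowed to 24 by 6 mm). The foot turns about z and stays where left. Clockwise from above raises the shelf's front: per radian, 17 mrad of slope and 2.7 mm at the foot. It starts 0.75 to 1.25 rad short of level. The loosely fitting key turns up to 0.2 rad before it drives the foot
- shelf: white steel shelf, 325 mm deep (x), 280 mm wide (y), 10 mm thick, hinged near its rear (far) edge. Origin on the hinge line, 20 mm below the upper face, which is 70 mm above the bench when level; x to the rear, y to the left, z vertical when level. Foot's head at x = -160, y = 0 mm; front edge at x = -230 mm. Clear rack with white vessels, up to 90 mm above the face, is fixed from x = 40 mm back
- vessel: loose white capped vessel, 40 mm diameter, 100 mm high, standing on the bench; origin under its centre; leave alone
- sleeve: loose pale tube, 52 mm diameter, 110 mm high, standing on the bench; origin under its centre; leave alone
- cap: loose steel cap with white insert, 48 mm diameter, 24 mm high, lying on the bench; origin under its centre; leave alone
There are look-alikes about, which are no part of the job. Several things look just like the level: the one meant starts farthest to the robot's left.

How it is judged:
By the outcome, as a careful person would: the job done as asked, in the order asked, and still so for the second after the job is handed in, while the arm keeps its last pose, push and grip.
It also fails if it takes over 54 s, if anything falls off the work surface, if the arm or the gripper's body presses on something with over 40 N, if the wrist force passes 120 N, or if a joint passes its speed limit or range.

## Working session

There is one attempt and no reset: what is moved stays moved. The work goes in short steps, Python scripts to look and compute and a tool call to move; the robot and the scene stay as the last step left them, time stands still between calls to the robot, and variables do not carry over. Pictures are saved under pics/ and viewed, at most 10 in all, crops included, and the job is handed in when it is done.

Besides the shell and the picture viewer there is one more tool, called as name(argument=value, ...) on one line, values as JSON. apply_moves: Moves the arm, as the interface text tells. Its arguments: {"type":"object","properties":{"motion":{"type":"array"},"claw":{"type":"number"}},"required":["motion"]}

```bash
mkdir -p pics; python3 - <<'E'
from plant import *
import cv2,numpy as np
np.set_printoptions(precision=4,suppress=True)
for n in("side","top"):
    cv2.imwrite(f"pics/{n}0.png",grab_frame(n)[:,:,::-1]);print(calibration(n))
s=sense();print(s,nose_length() if callable(nose_length) else nose_length)
E
```

```text
{'fx': 489.9965199301931, 'fy': 489.9965199301931, 'cx': 276.65452129939945, 'cy': 206.76659518793784, 'T': array([[-0.9452,  0.2332, -0.2287,  0.2219],
       [-0.3265, -0.6974,  0.6381,  0.7887],
       [-0.0107,  0.6777,  0.7352,  1.0225],
       [ 0.    ,  0.    ,  0.    ,  1.    ]])}
{'fx': 469.5284261797201, 'fy': 469.5284261797201, 'cx': 272.3123370004921, 'cy': 217.14056820976796, 'T': array([[ 0.0058,  0.998 , -0.0623,  0.4121],
       [-0.9997,  0.0043, -0.0246, -0.0197],
       [-0.0243,  0.0624,  0.9978,  1.4911],
       [ 0.    ,  0.    ,  0.    ,  1.    ]])}
{'clock': 0.1, 'joint_positions': array([ 1.2048,  0.3338,  0.0398,  1.4662, -0.0134,  1.3433, -0.0585]), 'qd': array([ 0.0004, -0.0021, -0.0001, -0.0032, -0.0024, -0.0001,  0.0012]), 'effort': array([  0.0056, -65.7814,   1.3407, -40.4712,  -0.0596,   0.0409,
         0.0001]), 'tool_pos': array([ 0.1713, -0.6266,  0.2408]), 'tool_rot': array([[ 0.9646,  0.2637, -0.0004],
       [ 0.2637, -0.9646,  0.0014],
       [-0.    , -0.0015, -1.    ]]), 'wrist_force': array([ 0.2853, -0.2249,  0.4225]), 'wrist_torque': array([-0.0025,  0.0044, -0.0132]), 'finger_force': 0.0, 'grip_width': 0.08695441169395887} 0.019
```

View pics/top0.png

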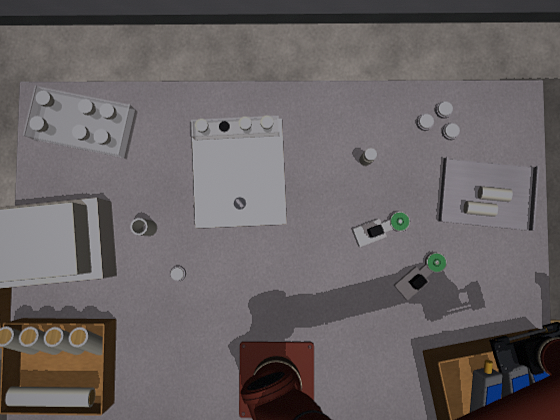

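View pics/side0.png

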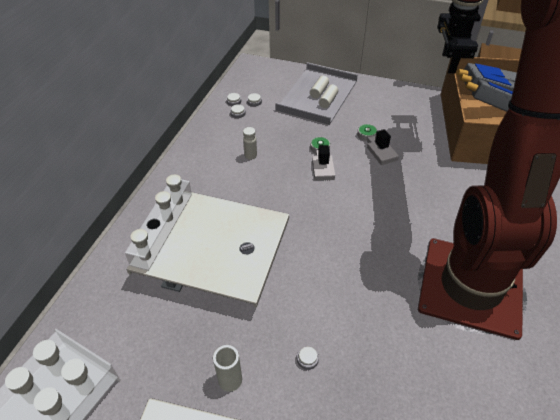

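The meant key is the left-hand one: top view grip about (375,231), dial (400,221). The foot head is at about (240,203) in the top view and (247,247) in the side view. Next I measure these.

```bash
cat > h.py <<'E'
from plant import *
import cv2,numpy as np
np.set_printoptions(precision=4,suppress=True)
def ray(n,p):
    c=calibration(n);T=c["T"]
    d=T[:3,:3]@np.array([(p[0]-c["cx"])/c["fx"],-(p[1]-c["cy"])/c["fy"],-1]);return T[:3,3],d
def onz(n,p,z):
    o,d=ray(n,p);return o+d*(z-o[2])/d[2]
def tri(p,q):
    o1,d1=ray("top",p);o2,d2=ray("side",q)
    s=np.linalg.lstsq(np.c_[d1,-d2],o2-o1,rcond=None)[0]
    a,b=o1+d1*s[0],o2+d2*s[1];return (a+b)/2,np.linalg.norm(a-b)
def pix(n,P):
    c=calibration(n);T=c["T"];v=T[:3,:3].T@(np.array(P)-T[:3,3])
    return np.array([c["cx"]+c["fx"]*v[0]/-v[2],c["cy"]+c["fy"]*v[1]/v[2]])
def blobs(m,amin):
    k,l,s,c=cv2.connectedComponentsWithStats(m.astype(np.uint8),connectivity=8)
    return [(s[i,4],c[i],s[i,:4]) for i in range(1,k) if s[i,4]>=amin]
def green(n,im=None):
    im=grab_frame(n) if im is None else im
    a=im.astype(int);return (a[:,:,1]>a[:,:,0]+30)&(a[:,:,1]>a[:,:,2]+20)
E
python3 - <<'E'
from h import *
I={n:cv2.imread(f"pics/{n}0.png")[:,:,::-1] for n in("top","side")}
for n in I:
    for b in blobs(green(n,I[n]),25):
        print(n,"green",b,onz(n,b[1],.024))
    d=I[n].max(2)<40
    for b in blobs(d,40):
        if b[0]<900:print(n,"dark",b)
t=I["top"];s=I["side"]
r=lambda a,k:cv2.resize(a,None,fx=k,fy=k,interpolation=cv2.INTER_CUBIC)
A=r(t[205:250,350:415],6)[:260,:390];B=r(t[185:222,220:260],10)[:370,:400]
C=r(s[130:182,300:350],5);D=r(s[230:265,225:270],8)
W=np.zeros((600,800,3),np.uint8)
for q,(y,x) in((A,(0,0)),(B[:300],(0,400)),(C,(310,0)),(D,(310,400))): W[y:y+q.shape[0],x:x+q.shape[1]]=q[:600-y,:800-x]
cv2.imwrite("pics/crop0.png",W[:,:,::-1])
for p in((193,119),(283,117),(287,224),(196,228)):print("shelf",p,onz("top",p,.06))
E
```

```text
top green (np.int32(231), array([399.6667, 220.9913]), array([391, 213,  18,  17], dtype=int32)) [ 0.4933 -0.3797  0.024 ]
top green (np.int32(242), array([436.4504, 262.2397]), array([428, 254,  18,  18], dtype=int32)) [ 0.3663 -0.4911  0.024 ]
top dark (np.int32(74), array([223.7432, 125.8919]), array([219, 121,  10,  10], dtype=int32))
top dark (np.int32(125), array([441.656, 189.496]), array([439, 158,   7,  63], dtype=int32))
top dark (np.int32(180), array([532.4   , 198.1833]), array([529, 167,   8,  63], dtype=int32))
top dark (np.int32(135), array([374.7852, 230.6296]), array([367, 225,  17,  12], dtype=int32))
top dark (np.int32(177), array([417.565 , 281.3107]), array([409, 274,  18,  16], dtype=int32))
top dark (np.int32(376), array([ 63.5213, 320.4388]), array([ 11, 318, 104,   6], dtype=int32))
top dark (np.int32(49), array([ 14.9184, 326.3878]), array([  5, 325,  17,   6], dtype=int32))
top dark (np.int32(660), array([ 46.8303, 406.0212]), array([  1, 354,  99,  59], dtype=int32))
top dark (np.int32(159), array([275.9623, 361.0314]), array([254, 356,  45,  17], dtype=in
[... 194 characters left out ...]
12, 137,  17,  11], dtype=int32)) [ 0.4965 -0.3851  0.024 ]
side dark (np.int32(50), array([469.24,   0.8 ]), array([458,   0,  22,   3], dtype=int32))
side dark (np.int32(216), array([382.3519, 139.0324]), array([375, 130,  16,  19], dtype=int32))
side dark (np.int32(178), array([323.382 , 154.2135]), array([319, 145,  10,  19], dtype=int32))
side dark (np.int32(69), array([530.4638, 168.6957]), array([525, 154,  13,  33], dtype=int32))
side dark (np.int32(80), array([153.2125, 223.75  ]), array([148, 220,  12,   9], dtype=int32))
shelf (193, 119) [0.806 0.264 0.06 ]
shelf (283, 117) [ 0.812  -0.0157  0.06  ]
shelf (287, 224) [ 0.4806 -0.0293  0.06  ]
shelf (196, 228) [0.4671 0.2492 0.06  ]
```

View pics/crop0.png

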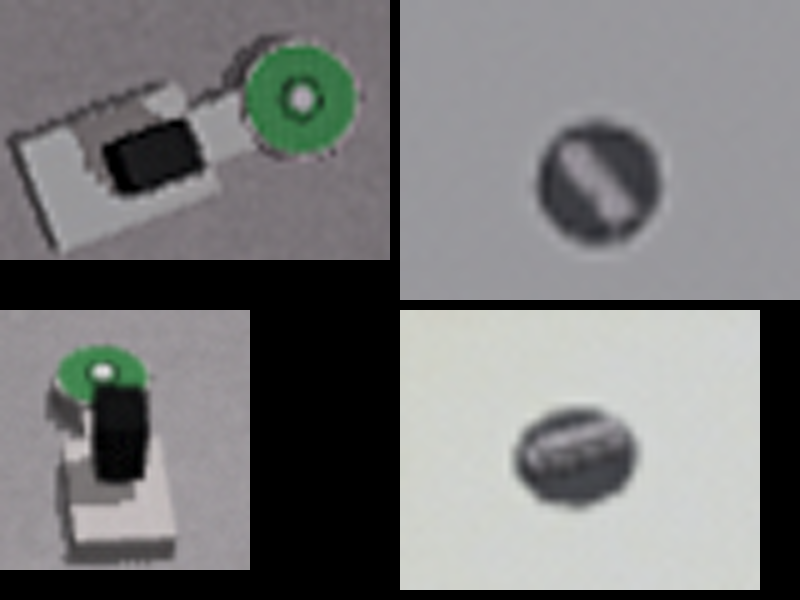

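The crops show the key's bar running toward the dial, up and to the right at about 21° in the image. The foot's tongue runs from about (237.5,200) to (242,206) in the top view and (242,248) to (253,244) in the side view. I'll compute the poses from these.

```bash
python3 - <<'E'
from h import *
I={n:cv2.imread(f"pics/{n}0.png") for n in("top","side")}
# foot
cs={}
for n,(x0,x1,y0,y1) in(("top",(226,254,190,217)),("side",(232,262,236,259))):
    g=cv2.resize(cv2.cvtColor(I[n],cv2.COLOR_BGR2GRAY)[y0:y1,x0:x1],None,fx=8,fy=8,interpolation=cv2.INTER_CUBIC)
    bg=np.median(g);d=(g<bg*.72).astype(np.uint8)
    c=max(cv2.findContours(d,cv2.RETR_EXTERNAL,cv2.CHAIN_APPROX_NONE)[0],key=cv2.contourArea)
    f=np.zeros_like(d);cv2.drawContours(f,[cv2.convexHull(c)],-1,1,-1);
    e=cv2.fitEllipse(c);f=cv2.erode(f,np.ones((17,17)))
    vals=g[f>0];th=(np.percentile(vals,5)+np.percentile(vals,98))/2
    m=(f>0)&(g>th);b=max(blobs(m,1),key=lambda b:b[0])
    k,l=cv2.connectedComponents(m.astype(np.uint8));li=np.argmax(np.bincount(l.ravel())[1:])+1
    ys,xs=np.nonzero(l==li);P=np.c_[xs,ys].astype(float)
    mu=P.mean(0);w,v=np.linalg.eigh(np.cov(P.T));L=2*np.sqrt(w[1]);
    u=lambda p:np.array([x0,y0])+(p+.5)/8-.5
    E=[onz(n,u(mu+s*L*v[:,1]),.078) for s in(-1,1)]
    D=E[1]-E[0];cs[n]=u(mu)
    print(n,"disc",u(np.array(e[0])),onz(n,u(np.array(e[0])),.067),e[1],"tongue",u(mu),onz(n,u(mu),.078),"yaw",np.degrees(np.arctan2(D[1],D[0])),"len",np.linalg.norm(D))
print("tongue tri",tri(cs["top"],cs["side"]))
print("grip tri",tri((374.785,230.63),(323.38,154.21)),"dial tri",tri((399.67,220.99),(319.22,141.5)))
# bar lower edge yaw at z=.018 : from crop
p=[onz("top",(350+(x+.5)/6-.5,205+(y+.5)/6-.5),.018) for x,y in((62,250),(218,190))];D=p[1]-p[0];print("bar yaw",np.degrees(np.arctan2(D[1],D[0])))
# top face of grip
d=(I["top"].max(2)<40);print(pix("top",(.4618,-.2975,.073)),pix("top",(.4618,-.2975,.028)))
E
```

```text
top disc [239.3747 202.8529] [0.5442 0.1162 0.067 ] (97.28352355957031, 97.67047882080078) tongue [239.1883 202.8119] [0.5433 0.1157 0.078 ] yaw -140.01180478071356 len 0.03154793078327038
side disc [246.4186 248.0759] [0.5446 0.1139 0.067 ] (97.25711059570312, 121.13427734375) tongue [245.6263 245.8112] [0.5453 0.1157 0.078 ] yaw 37.11944042454444 len 0.031557371727101644
tongue tri (array([0.5441, 0.116 , 0.0786]), np.float64(0.0018588227704727266))
grip tri (array([ 0.4613, -0.2968,  0.0543]), np.float64(0.0013617837797667226)) dial tri (array([ 0.4939, -0.3779,  0.0304]), np.float64(0.001862232789295544))
bar yaw -68.67214765785326
[376.2805 230.4596] [373.4274 230.9543]
```

```bash
cat >> h.py <<'E'
from scipy.spatial.transform import Rotation as Ro
def plan(pos,az,n,s=None,R=None):
    """n rows from the measured pose to pos with tool x at azimuth az (deg), tool down"""
    s=s or sense();p=s["tool_pos"];R=s["tool_rot"] if R is None else R
    a=np.radians(az);G=np.array([[np.cos(a),np.sin(a),0],[np.sin(a),-np.cos(a),0],[0,0,-1]])
    dp=(np.array(pos)-p)/n;rv=Ro.from_matrix(R.T@G).as_rotvec()/n
    print("rot deg",np.degrees(rv*n))
    for i in range(n):
        print(np.round(np.r_[R.T@dp/.25,rv/(np.pi/2)],3).tolist());R=R@Ro.from_rotvec(rv).as_matrix()
E
python3 -c "
from h import *
plan((.462,-.297,.13),111.4,10)"
```

```text
rot deg [ -0.0653  -0.0678 -96.1103]
[0.147, -0.096, 0.044, -0.0, -0.0, -0.107]
[0.161, -0.071, 0.044, -0.0, -0.0, -0.107]
[0.171, -0.043, 0.044, -0.0, -0.0, -0.107]
[0.175, -0.014, 0.044, -0.0, -0.0, -0.107]
[0.175, 0.016, 0.044, -0.0, -0.0, -0.107]
[0.17, 0.045, 0.044, -0.0, -0.0, -0.107]
[0.16, 0.073, 0.044, -0.0, -0.0, -0.107]
[0.146, 0.098, 0.044, -0.0, -0.0, -0.107]
[0.127, 0.121, 0.044, -0.0, -0.0, -0.107]
[0.105, 0.141, 0.044, -0.0, -0.0, -0.107]
```

apply_moves(motion=[{"x": 0.147, "y": -0.096, "z": 0.044, "wx": 0, "wy": 0, "wz": -0.107}, {"x": 0.161, "y": -0.071, "z": 0.044, "wx": 0, "wy": 0, "wz": -0.107}, {"x": 0.171, "y": -0.043, "z": 0.044, "wx": 0, "wy": 0, "wz": -0.107}, {"x": 0.175, "y": -0.014, "z": 0.044, "wx": 0, "wy": 0, "wz": -0.107}, {"x": 0.175, "y": 0.016, "z": 0.044, "wx": 0, "wy": 0, "wz": -0.107}], claw=-1)

```text
clock: 0.72
tool_pos: [0.3173, -0.4607, 0.1859]
tool_rot: [[0.442, 0.897, -0.0], [0.897, -0.442, 0.0], [0.0, -0.0, -1.0]]
wrist_force: [0.3, -0.3, 0.5]
grip_width: 0.0868
finger_force: 0.0
```

apply_moves(motion=[{"x": 0.17, "y": 0.045, "z": 0.044, "wx": 0, "wy": 0, "wz": -0.107}, {"x": 0.16, "y": 0.073, "z": 0.044, "wx": 0, "wy": 0, "wz": -0.107}, {"x": 0.146, "y": 0.098, "z": 0.044, "wx": 0, "wy": 0, "wz": -0.107}, {"x": 0.127, "y": 0.121, "z": 0.044, "wx": 0, "wy": 0, "wz": -0.107}, {"x": 0.105, "y": 0.141, "z": 0.044, "wx": 0, "wy": 0, "wz": -0.107}])

```text
clock: 1.35
tool_pos: [0.4623, -0.2959, 0.131]
tool_rot: [[-0.373, 0.928, -0.0], [0.928, 0.373, 0.0], [0.0, -0.0, -1.0]]
wrist_force: [0.3, 0.4, 0.2]
grip_width: 0.087
finger_force: 0.0
```

```bash
python3 -c "
from h import *
s=sense();print(s['tool_pos'],s['tool_rot'],s['joint_positions'],s['wrist_force'])
plan((.462,-.297,.0495),111.4,5)
cv2.imwrite('pics/side1.png',cv2.resize(grab_frame('side')[90:240,230:430,::-1],None,fx=4,fy=4))"
```

```text
[ 0.4623 -0.2959  0.131 ] [[-0.3729  0.9279 -0.0003]
 [ 0.9279  0.3729  0.0001]
 [ 0.0002 -0.0002 -1.    ]] [ 0.8563  0.2476 -0.419   1.8288  0.1128  1.0888  0.7783] [0.3444 0.396  0.1507]
rot deg [-0.0121 -0.0139  0.4919]
[-0.001, -0.001, 0.065, -0.0, -0.0, 0.001]
[-0.001, -0.001, 0.065, -0.0, -0.0, 0.001]
[-0.001, -0.001, 0.065, -0.0, -0.0, 0.001]
[-0.001, -0.001, 0.065, -0.0, -0.0, 0.001]
[-0.001, -0.001, 0.065, -0.0, -0.0, 0.001]
```

View pics/side1.png

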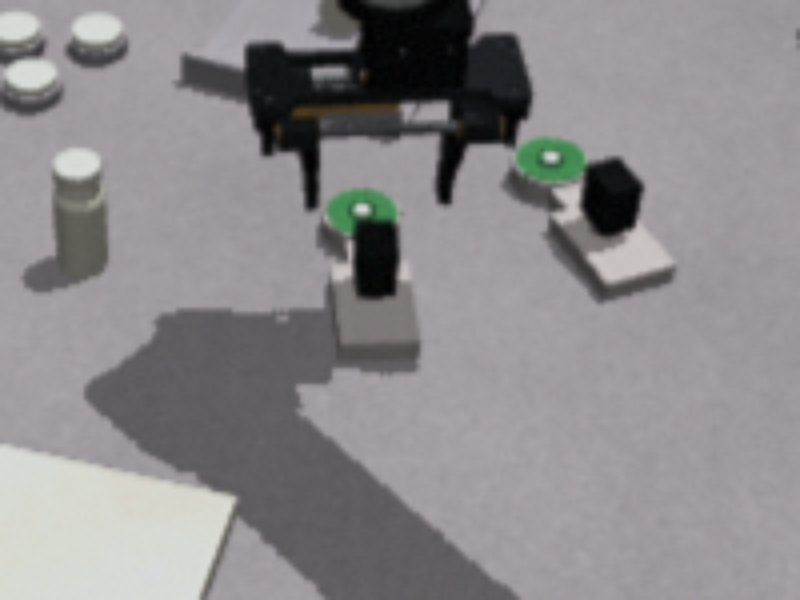

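The open jaws (fingertips at about (310,205) and (443,200) in the crop) straddle the grip (375,255) squarely. I'll lower and close.

apply_moves(motion=[{"x": -0.001, "y": -0.001, "z": 0.065, "wx": 0, "wy": 0, "wz": 0.001}, {"x": -0.001, "y": -0.001, "z": 0.065, "wx": 0, "wy": 0, "wz": 0.001}, {"x": -0.001, "y": -0.001, "z": 0.065, "wx": 0, "wy": 0, "wz": 0.001}, {"x": -0.001, "y": -0.001, "z": 0.065, "wx": 0, "wy": 0, "wz": 0.001}, {"x": -0.001, "y": -0.001, "z": 0.065, "wx": 0, "wy": 0, "wz": 0.001}])

```text
clock: 2.02
tool_pos: [0.4607, -0.299, 0.0491]
tool_rot: [[-0.36, 0.933, -0.0], [0.933, 0.36, 0.0], [0.0, -0.0, -1.0]]
wrist_force: [-0.6, 0.5, 0.3]
grip_width: 0.0874
finger_force: 0.0
```

apply_moves(motion=[{"x": 0, "y": 0, "z": 0, "wx": 0, "wy": 0, "wz": 0}, {"x": 0, "y": 0, "z": 0, "wx": 0, "wy": 0, "wz": 0}, {"x": 0, "y": 0, "z": 0, "wx": 0, "wy": 0, "wz": 0}, {"x": 0, "y": 0, "z": 0, "wx": 0, "wy": 0, "wz": 0}, {"x": 0, "y": 0, "z": 0, "wx": 0, "wy": 0, "wz": 0}], claw=1)

```text
clock: 2.65
tool_pos: [0.4611, -0.2988, 0.0506]
tool_rot: [[-0.361, 0.933, 0.0], [0.933, 0.361, -0.0], [-0.0, 0.0, -1.0]]
wrist_force: [-0.2, 0.2, -0.3]
grip_width: 0.0449
finger_force: 0.0
```

apply_moves(motion=[{"x": 0, "y": 0, "z": -0.04, "wx": 0, "wy": 0, "wz": 0}, {"x": 0, "y": 0, "z": -0.12, "wx": 0, "wy": 0, "wz": 0}, {"x": 0, "y": 0, "z": -0.12, "wx": 0, "wy": 0, "wz": 0}, {"x": 0, "y": 0, "z": -0.12, "wx": 0, "wy": 0, "wz": 0}, {"x": 0, "y": 0, "z": 0, "wx": 0, "wy": 0, "wz": 0}])

```text
clock: 3.28
tool_pos: [0.4622, -0.2993, 0.1527]
tool_rot: [[-0.36, 0.933, 0.003], [0.933, 0.361, -0.002], [-0.003, 0.002, -1.0]]
wrist_force: [0.1, -1.2, -3.6]
grip_width: 0.0296
finger_force: 30.0
```

```bash
python3 -c "
from h import *
s=sense();print(s['tool_pos'],s['tool_rot'],s['wrist_force'],s['finger_force'],s['grip_width'])
t=grab_frame('top');u=grab_frame('side')
for n,i in(('top',t),('side',u)):
  for b in blobs(green(n,i),20):print(n,b)
plan((.544,.116,.15),218.5,15)
A=cv2.resize(t[190:260,330:430],None,fx=4,fy=4);B=cv2.resize(u[70:190,270:370],None,fx=4,fy=4)
W=np.zeros((480,800,3),np.uint8);W[:280,:400]=A;W[:,400:]=B
cv2.imwrite('pics/c2.png',W[:,:,::-1])"
```

```text
[ 0.4622 -0.2993  0.1527] [[-0.3605  0.9328  0.0033]
 [ 0.9328  0.3605 -0.0024]
 [-0.0034  0.0022 -1.    ]] [ 0.1195 -1.2011 -3.5996] 29.98715579509735 0.02964017234846877
top (np.int32(153), array([438.9869, 263.719 ]), array([430, 254,  16,  18], dtype=int32))
side (np.int32(29), array([314.1724, 124.5517]), array([312, 121,   5,   8], dtype=int32))
side (np.int32(33), array([324.7576, 121.7273]), array([321, 120,  10,   5], dtype=int32))
side (np.int32(144), array([367.1597, 129.3056]), array([359, 124,  18,  11], dtype=int32))
rot deg [   0.0047   -0.0423 -107.3701]
[0.095, 0.061, -0.0, 0.0, -0.0, -0.08]
[0.087, 0.072, -0.0, 0.0, -0.0, -0.08]
[0.077, 0.082, -0.0, 0.0, -0.0, -0.08]
[0.066, 0.091, -0.0, 0.0, -0.0, -0.08]
[0.054, 0.099, -0.0, 0.0, -0.0, -0.08]
[0.042, 0.105, -0.0, 0.0, -0.0, -0.08]
[0.028, 0.109, -0.0, 0.0, -0.0, -0.08]
[0.014, 0.112, -0.0, 0.0, -0.0, -0.08]
[0.0, 0.113, -0.0, 0.0, -0.0, -0.08]
[-0.014, 0.112, -0.0, 0.0, -0.0, -0.08]
[-0.027, 0.109, -0.0, 0.0, -0.0, -0.08]
[-0.041, 0.105, -0.0, 0.0, -0.0, -0.08]
[-0.054, 0.099, -0.0, 0.0, -0.0, -0.08]
[-0.066, 0.092, -0.0, 0.0, -0.0, -0.08]
[-0.076, 0.083, -0.0, 0.0, -0.0, -0.08]
```

View pics/c2.png

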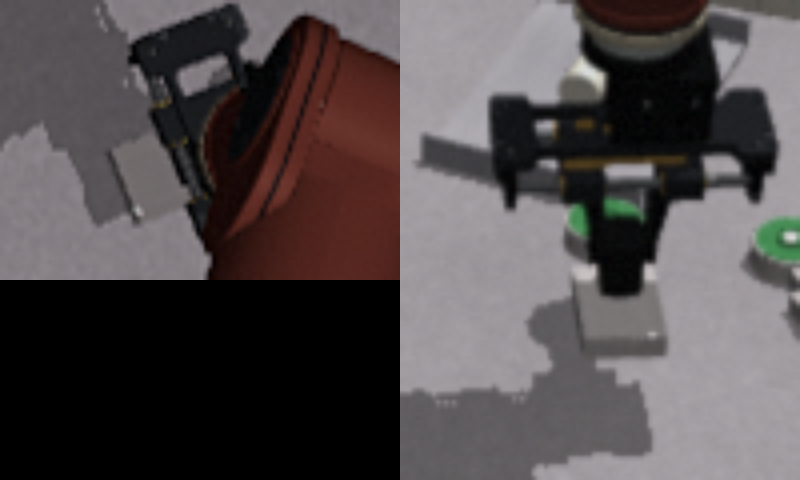

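The key is held (width 29.6 mm, 30 N) and hangs level, its bar corner visible at (620,320) in the crop. Now I carry it to the foot.

apply_moves(motion=[{"x": 0.095, "y": 0.061, "z": 0, "wx": 0, "wy": 0, "wz": -0.08}, {"x": 0.087, "y": 0.072, "z": 0, "wx": 0, "wy": 0, "wz": -0.08}, {"x": 0.077, "y": 0.082, "z": 0, "wx": 0, "wy": 0, "wz": -0.08}, {"x": 0.066, "y": 0.091, "z": 0, "wx": 0, "wy": 0, "wz": -0.08}, {"x": 0.054, "y": 0.099, "z": 0, "wx": 0, "wy": 0, "wz": -0.08}])

```text
clock: 4.0
tool_pos: [0.4879, -0.1594, 0.1487]
tool_rot: [[-0.842, 0.539, -0.003], [0.539, 0.842, 0.001], [0.003, -0.0, -1.0]]
wrist_force: [0.6, -0.4, -3.4]
grip_width: 0.0299
finger_force: 30.0
```

apply_moves(motion=[{"x": 0.042, "y": 0.105, "z": 0, "wx": 0, "wy": 0, "wz": -0.08}, {"x": 0.028, "y": 0.109, "z": 0, "wx": 0, "wy": 0, "wz": -0.08}, {"x": 0.014, "y": 0.112, "z": 0, "wx": 0, "wy": 0, "wz": -0.08}, {"x": 0, "y": 0.113, "z": 0, "wx": 0, "wy": 0, "wz": -0.08}, {"x": -0.014, "y": 0.112, "z": 0, "wx": 0, "wy": 0, "wz": -0.08}])

```text
clock: 4.62
tool_pos: [0.5154, -0.0214, 0.1488]
tool_rot: [[-0.998, -0.059, -0.002], [-0.059, 0.998, 0.001], [0.002, 0.001, -1.0]]
wrist_force: [-0.2, -0.5, -3.1]
grip_width: 0.0299
finger_force: 30.0
```

apply_moves(motion=[{"x": -0.027, "y": 0.109, "z": 0, "wx": 0, "wy": 0, "wz": -0.08}, {"x": -0.041, "y": 0.105, "z": 0, "wx": 0, "wy": 0, "wz": -0.08}, {"x": -0.054, "y": 0.099, "z": 0, "wx": 0, "wy": 0, "wz": -0.08}, {"x": -0.066, "y": 0.092, "z": 0, "wx": 0, "wy": 0, "wz": -0.08}, {"x": -0.076, "y": 0.083, "z": 0, "wx": 0, "wy": 0, "wz": -0.08}])

```text
clock: 5.25
tool_pos: [0.5449, 0.1096, 0.1503]
tool_rot: [[-0.777, -0.63, 0.002], [-0.63, 0.777, -0.01], [0.005, -0.008, -1.0]]
wrist_force: [1.0, -21.5, 17.0]
grip_width: 0.0339
finger_force: 34.8
```

apply_moves(motion=[{"x": 0, "y": 0, "z": 0, "wx": 0, "wy": 0, "wz": 0}, {"x": 0, "y": 0, "z": 0, "wx": 0, "wy": 0, "wz": 0}, {"x": 0, "y": 0, "z": 0, "wx": 0, "wy": 0, "wz": 0}, {"x": 0, "y": 0, "z": 0, "wx": 0, "wy": 0, "wz": 0}, {"x": 0, "y": 0, "z": 0, "wx": 0, "wy": 0, "wz": 0}])

```text
clock: 5.88
tool_pos: [0.5459, 0.1143, 0.1515]
tool_rot: [[-0.777, -0.63, 0.006], [-0.63, 0.777, -0.002], [-0.004, -0.005, -1.0]]
wrist_force: [6.6, -5.9, 9.8]
grip_width: 0.0335
finger_force: 32.2
```

```bash
python3 -c "
from h import *
s=sense();print(s['tool_pos'],s['tool_rot'],s['wrist_force'],s['wrist_torque'],s['joint_positions'])
p=s['tool_pos'];R=s['tool_rot'];kx=-R[:,0];az=np.degrees(np.arctan2(R[1,0],R[0,0]));print('az',az)
t=grab_frame('top');u=grab_frame('side')
V=p+[0,0,-.0255]+.088*kx
for n,i in(('top',t),('side',u)):
  print('pred dial',n,pix(n,V))
  for b in blobs(green(n,i),20):print(n,b,onz(n,b[1],V[2]))
plan((.544,.116,.145),218.5,5)
A=cv2.resize(t[140:240,190:290],None,fx=4,fy=4);B=cv2.resize(u[170:290,200:300],None,fx=4,fy=4)
W=np.zeros((480,800,3),np.uint8);W[:400,:400]=A;W[:,400:]=B
cv2.imwrite('pics/c3.png',W[:,:,::-1])"
```

```text
[0.5459 0.1143 0.1515] [[-0.7767 -0.6298  0.006 ]
 [-0.6298  0.7768 -0.0016]
 [-0.0037 -0.005  -1.    ]] [ 6.5966 -5.9275  9.8081] [-1.5403 -2.1023  0.1371] [ 0.4639  0.3329 -0.8877  1.7743  0.2839  1.1624  1.742 ]
az -140.96402729662663
pred dial top [219.5427 177.1462]
top (np.int32(240), array([436.4333, 262.1667]), array([428, 254,  18,  18], dtype=int32)) [ 0.3697 -0.4582  0.1263]
pred dial side [208.4374 242.8621]
side (np.int32(146), array([367.1781, 129.3014]), array([359, 124,  18,  11], dtype=int32)) [ 0.3513 -0.3615  0.1263]
side (np.int32(422), array([208.3863, 243.5806]), array([197, 232,  24,  24], dtype=int32)) [0.6135 0.1717 0.1263]
rot deg [-0.283   0.215   0.5347]
[0.0, 0.002, 0.005, -0.001, 0.0, 0.001]
[0.0, 0.002, 0.005, -0.001, 0.0, 0.001]
[0.0, 0.002, 0.005, -0.001, 0.0, 0.001]
[0.0, 0.002, 0.005, -0.001, 0.0, 0.001]
[0.0, 0.002, 0.005, -0.001, 0.0, 0.001]
```

View pics/c3.png

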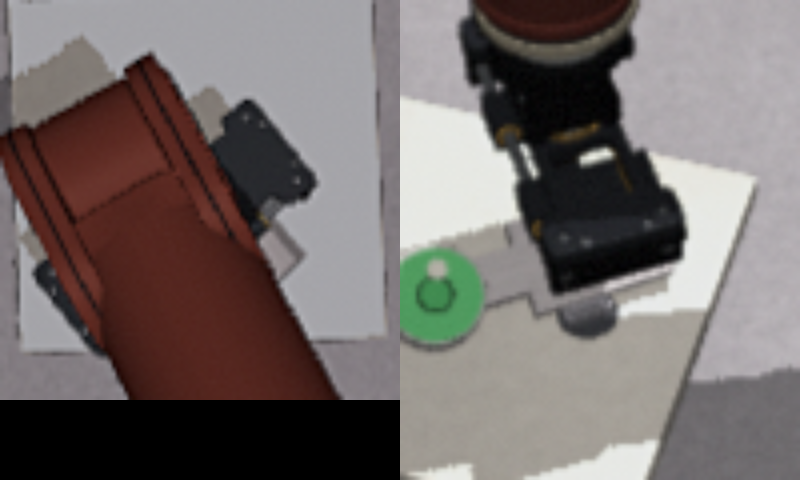

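The dial is where predicted (208,243), but a 10–20 N contact force appeared. The fingers may have closed late, during the lift, so the key could hang lower and be touching the foot head. I'll check the height from the bar corners at (535,313) and (672,270) in the crop, before moving on.

```bash
python3 -c "
from h import *
s=sense();p=s['tool_pos'];R=s['tool_rot'];kx=-R[:,0];ky=-R[:,1]
print('kx ky',kx,ky)
cr=lambda q:(q-[200,170])*4+[400,0]
for sgn in(1,-1):
 for z in(.102,.09,.08,.075):
  o=np.array([p[0],p[1],z])
  print(sgn,z,'corner33',cr(pix('side',o+.033*kx+.03*sgn*ky)),'c-57',cr(pix('side',o-.057*kx+.03*sgn*ky)),'dial',cr(pix('side',o+.088*kx+[0,0,.024])))
print(s['wrist_force'],s['wrist_torque'])
"
```

```text
kx ky [0.7768 0.6298 0.0037] [ 0.6298 -0.7768  0.005 ]
1 0.102 corner33 [513.4671 255.0042] c-57 [653.3621 216.0346] dial [433.6974 291.4347]
1 0.09 corner33 [515.0945 267.477 ] c-57 [653.9522 228.5802] dial [436.005  304.1611]
1 0.08 corner33 [516.4325 277.7318] c-57 [654.4375 238.8973] dial [437.9012 314.6185]
1 0.075 corner33 [517.0954 282.8127] c-57 [654.678  244.0097] dial [438.8402 319.7977]
-1 0.102 corner33 [541.8868 329.0428] c-57 [685.8308 287.5207] dial [433.6974 291.4347]
-1 0.09 corner33 [543.352  341.3632] c-57 [686.198  299.9379] dial [436.005  304.1611]
-1 0.08 corner33 [544.5562 351.4883] c-57 [686.4998 310.1451] dial [437.9012 314.6185]
-1 0.075 corner33 [545.1526 356.5033] c-57 [686.6494 315.2016] dial [438.8402 319.7977]
[ 7.0832 -5.2376 10.2324] [-1.5114 -2.0612  0.1853]
```

apply_moves(motion=[{"x": 0, "y": 0, "z": -0.04, "wx": 0, "wy": 0, "wz": 0}, {"x": 0, "y": 0, "z": -0.04, "wx": 0, "wy": 0, "wz": 0}, {"x": 0, "y": 0, "z": -0.04, "wx": 0, "wy": 0, "wz": 0}, {"x": 0, "y": 0, "z": -0.04, "wx": 0, "wy": 0, "wz": 0}, {"x": 0, "y": 0, "z": 0, "wx": 0, "wy": 0, "wz": 0}])

```text
clock: 6.6
tool_pos: [0.5431, 0.1164, 0.191]
tool_rot: [[-0.776, -0.631, 0.001], [-0.631, 0.776, 0.0], [-0.001, -0.0, -1.0]]
wrist_force: [0.1, 0.2, -3.5]
grip_width: 0.0303
finger_force: 28.3
```

```bash
python3 -c "
from h import *
s=sense();p=s['tool_pos'];R=s['tool_rot'];kx=-R[:,0]
print(p,R,s['wrist_force'],s['wrist_torque'],s['grip_width'],s['finger_force'])
u=grab_frame('side');cr=lambda q:(q-[190,140])*4
for z in(.1,.11,.12,.13,.14):print(z,cr(pix('side',[p[0],p[1],z])+0),'dial',pix('side',np.array([p[0],p[1],z+.024])+.088*kx))
for b in blobs(green('side',u),20):print(b)
cv2.imwrite('pics/c4.png',cv2.resize(u[130:270,180:320],None,fx=4,fy=4)[:,:,::-1])"
```

```text
[0.5431 0.1164 0.191 ] [[-0.7755 -0.6313  0.001 ]
 [-0.6313  0.7755  0.0002]
 [-0.0009 -0.0005 -1.    ]] [ 0.0636  0.153  -3.4503] [ 0.1954 -0.0283  0.0487] 0.03026662730570272 28.31179457483813
0.1 [223.3611 402.4371] dial [209.2937 244.5104]
0.11 [222.4102 391.9641] dial [208.8116 241.8309]
0.12 [221.4473 381.359 ] dial [208.3231 239.1164]
0.13 [220.4722 370.6194] dial [207.8282 236.3663]
0.14 [219.4847 359.7425] dial [207.3268 233.58  ]
(np.int32(147), array([367.1905, 129.2925]), array([359, 124,  18,  11], dtype=int32))
(np.int32(412), array([209.9563, 241.0825]), array([199, 230,  23,  23], dtype=int32))
```

View pics/c4.png

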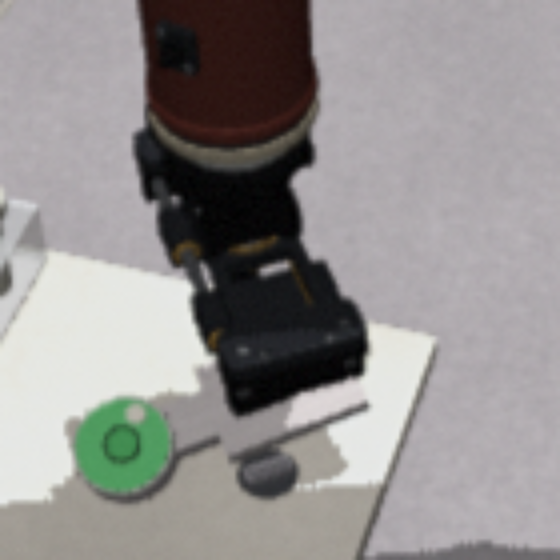

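The key hangs about 29 mm low: its underside is at z≈0.113 while the TCP is at 0.191, so only the top of the grip is held and it touched the foot. I'll set it on clear bench and regrasp lower.

```bash
python3 -c "
from h import *
plan((.48,-.18,.1),140,10)"
```

```text
rot deg [ 0.0008  0.0242 79.1386]
[0.094, -0.076, 0.036, 0.0, 0.0, 0.088]
[0.083, -0.088, 0.036, 0.0, 0.0, 0.088]
[0.07, -0.099, 0.036, 0.0, 0.0, 0.088]
[0.056, -0.108, 0.036, 0.0, 0.0, 0.088]
[0.04, -0.114, 0.036, 0.0, 0.0, 0.088]
[0.024, -0.119, 0.036, 0.0, 0.0, 0.088]
[0.008, -0.121, 0.036, 0.0, 0.0, 0.088]
[-0.009, -0.121, 0.036, 0.0, 0.0, 0.088]
[-0.026, -0.118, 0.036, 0.0, 0.0, 0.088]
[-0.042, -0.114, 0.036, 0.0, 0.0, 0.088]
```

apply_moves(motion=[{"x": 0.094, "y": -0.076, "z": 0, "wx": 0, "wy": 0, "wz": 0.088}, {"x": 0.083, "y": -0.088, "z": 0, "wx": 0, "wy": 0, "wz": 0.088}, {"x": 0.07, "y": -0.099, "z": 0, "wx": 0, "wy": 0, "wz": 0.088}, {"x": 0.056, "y": -0.108, "z": 0, "wx": 0, "wy": 0, "wz": 0.088}, {"x": 0.04, "y": -0.114, "z": 0, "wx": 0, "wy": 0, "wz": 0.088}])

```text
clock: 7.28
tool_pos: [0.5108, -0.0329, 0.1899]
tool_rot: [[-1.0, 0.013, -0.001], [0.013, 1.0, 0.0], [0.001, 0.0, -1.0]]
wrist_force: [-0.0, 0.5, -3.1]
grip_width: 0.0296
finger_force: 28.6
```

apply_moves(motion=[{"x": 0.024, "y": -0.119, "z": 0, "wx": 0, "wy": 0, "wz": 0.088}, {"x": 0.008, "y": -0.121, "z": 0.06, "wx": 0, "wy": 0, "wz": 0.088}, {"x": -0.009, "y": -0.121, "z": 0.1, "wx": 0, "wy": 0, "wz": 0.088}, {"x": -0.026, "y": -0.118, "z": 0.1, "wx": 0, "wy": 0, "wz": 0.088}, {"x": -0.042, "y": -0.114, "z": 0.1, "wx": 0, "wy": 0, "wz": 0.088}])

```text
clock: 7.9
tool_pos: [0.4794, -0.181, 0.0992]
tool_rot: [[-0.762, 0.647, -0.0], [0.647, 0.762, 0.0], [0.0, -0.0, -1.0]]
wrist_force: [-0.2, 0.6, -2.5]
grip_width: 0.0297
finger_force: 28.6
```

apply_moves(motion=[{"x": 0, "y": 0, "z": 0.016, "wx": 0, "wy": 0, "wz": 0}, {"x": 0, "y": 0, "z": 0.012, "wx": 0, "wy": 0, "wz": 0}, {"x": 0, "y": 0, "z": 0.012, "wx": 0, "wy": 0, "wz": 0}, {"x": 0, "y": 0, "z": 0.012, "wx": 0, "wy": 0, "wz": 0}, {"x": 0, "y": 0, "z": 0, "wx": 0, "wy": 0, "wz": 0}])

```text
clock: 8.52
tool_pos: [0.4803, -0.1799, 0.0877]
tool_rot: [[-0.766, 0.643, 0.001], [0.643, 0.766, -0.0], [-0.001, 0.0, -1.0]]
wrist_force: [-2.2, 1.0, 3.1]
grip_width: 0.0298
finger_force: 29.2
```

apply_moves(motion=[{"x": 0, "y": 0, "z": 0.008, "wx": 0, "wy": 0, "wz": 0}, {"x": 0, "y": 0, "z": 0.008, "wx": 0, "wy": 0, "wz": 0}, {"x": 0, "y": 0, "z": 0.0, "wx": 0, "wy": 0, "wz": 0}, {"x": 0, "y": 0, "z": 0.0, "wx": 0, "wy": 0, "wz": 0}, {"x": 0, "y": 0, "z": 0, "wx": 0, "wy": 0, "wz": 0}])

```text
clock: 9.15
tool_pos: [0.48, -0.1806, 0.0838]
tool_rot: [[-0.765, 0.644, 0.0], [0.644, 0.765, -0.001], [-0.0, -0.0, -1.0]]
wrist_force: [-5.0, -0.5, 7.6]
grip_width: 0.0301
finger_force: 29.8
```

apply_moves(motion=[{"x": 0, "y": 0, "z": 0, "wx": 0, "wy": 0, "wz": 0}, {"x": 0, "y": 0, "z": 0, "wx": 0, "wy": 0, "wz": 0}, {"x": 0, "y": 0, "z": 0.0, "wx": 0, "wy": 0, "wz": 0}, {"x": 0, "y": 0, "z": 0.0, "wx": 0, "wy": 0, "wz": 0}, {"x": 0, "y": 0, "z": 0, "wx": 0, "wy": 0, "wz": 0}], claw=-1)

```text
clock: 9.78
tool_pos: [0.4802, -0.18, 0.0833]
tool_rot: [[-0.765, 0.644, 0.0], [0.644, 0.765, 0.0], [-0.0, 0.0, -1.0]]
wrist_force: [0.1, -0.4, -0.4]
grip_width: 0.0716
finger_force: 0.0
```

```bash
python3 -c "
from h import *
s=sense();p=s['tool_pos'];R=s['tool_rot'];kx=-R[:,0]
print(p,s['wrist_force'],s['grip_width'])
u=grab_frame('side');t=grab_frame('top');V=np.array([p[0],p[1],.024])+.088*kx
print('pred dial at TCP pose',V)
for n,i in(('top',t),('side',u)):
  print(pix(n,V))
  for b in blobs(green(n,i),20):print(n,b,onz(n,b[1],.024))
x,y=pix('side',[p[0],p[1],.04]).astype(int);print(x,y)
cv2.imwrite('pics/c5.png',np.hstack([cv2.resize(u[y-70:y+70,x-50:x+50],None,fx=4,fy=4),cv2.resize(t[150:290,280:380],None,fx=4,fy=4)])[:,:,::-1])
# foot tongue, top
g=t[190:217,226:254].mean(2);print('foot median',np.median(g),g.min())
cv2.imwrite('pics/top5.png',t[:,:,::-1]);cv2.imwrite('pics/side5.png',u[:,:,::-1])"
```

```text
[ 0.4802 -0.18    0.0833] [ 0.1278 -0.3886 -0.3808] 0.0716113095532242
pred dial at TCP pose [ 0.5475 -0.2367  0.024 ]
[353.4033 203.4579]
top (np.int32(241), array([436.4191, 262.1701]), array([428, 254,  18,  18], dtype=int32)) [ 0.3665 -0.491   0.024 ]
[289.2502 168.4994]
side (np.int32(144), array([367.1597, 129.3056]), array([359, 124,  18,  11], dtype=int32)) [ 0.3661 -0.4928  0.024 ]
side (np.int32(25), array([300.6 , 170.16]), array([297, 166,   7,   8], dtype=int32)) [ 0.5133 -0.2404  0.024 ]
305 182
foot median 164.0 53.333333333333336
```

View pics/c5.png

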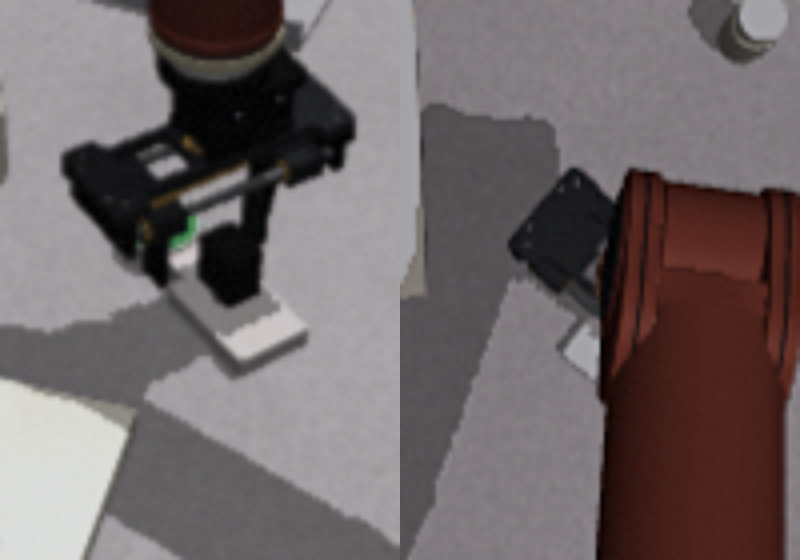

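The key stands flat on the bench with the grip between the open fingers. Tail corners in the side view are at about (314.2,202.5) and (331.2,193.7). I'll check alignment numerically, and the foot's tongue again since it's visible now.

```bash
python3 - <<'E'
from h import *
a=onz("side",(314.25,202.0),.018);b=onz("side",(331.25,193.5),.018)
d=b-a;print(a,b,np.linalg.norm(d));m=(a+b)/2
n=np.array([-d[1],d[0],0])/np.linalg.norm(d)
if n[0]<0:n=-n
print("yaw",np.degrees(np.arctan2(n[1],n[0])),"origin",m+.057*n,"(tool says",np.degrees(np.arctan2(-.644,.765)))
for nme,(x0,x1,y0,y1) in(("top",(226,254,190,217)),("side",(232,262,236,259))):
    g=cv2.cvtColor(cv2.imread(f"pics/{nme}5.png"),cv2.COLOR_BGR2GRAY)[y0:y1,x0:x1]
    g=cv2.resize(g,None,fx=8,fy=8,interpolation=cv2.INTER_CUBIC)
    dk=(g<np.median(g)*.72).astype(np.uint8)
    c=max(cv2.findContours(dk,cv2.RETR_EXTERNAL,cv2.CHAIN_APPROX_NONE)[0],key=cv2.contourArea)
    f=np.zeros_like(dk);cv2.drawContours(f,[cv2.convexHull(c)],-1,1,-1);f=cv2.erode(f,np.ones((17,17)))
    v=g[f>0];mm=((f>0)&(g>(np.percentile(v,5)+np.percentile(v,98))/2)).astype(np.uint8)
    k,l=cv2.connectedComponents(mm);ys,xs=np.nonzero(l==np.argmax(np.bincount(l.ravel())[1:])+1)
    P=np.c_[xs,ys]/8+[x0-.44,y0-.44];mu=P.mean(0);w,V=np.linalg.eigh(np.cov(P.T))
    E=[onz(nme,mu+s*2*np.sqrt(w[1])*V[:,1],.078) for s in(-1,1)];D=E[1]-E[0]
    print(nme,"foot",onz(nme,mu,.078),"yaw",np.degrees(np.arctan2(D[1],D[0]))%180,np.linalg.norm(D))
E
```

```text
[ 0.4401 -0.1338  0.018 ] [ 0.4033 -0.1812  0.018 ] 0.05997379116165268
yaw -37.79325765202785 origin [ 0.4668 -0.1924  0.018 ] (tool says -40.091680801332366
top foot [0.5437 0.1156 0.078 ] yaw 43.54699668429387 0.03227174148771807
side foot [0.546  0.1172 0.078 ] yaw 44.295207303354886 0.030924869125829448
```

```bash
python3 -c "
from h import *
s=sense();plan((.467,-.192,s['tool_pos'][2]),141.5,2)
print(s['tool_pos'])"
```

```text
rot deg [ 0.0249  0.0108 -1.5518]
[0.005, -0.035, -0.0, 0.0, 0.0, -0.009]
[0.005, -0.035, -0.0, 0.0, 0.0, -0.009]
[ 0.4802 -0.18    0.0834]
```

apply_moves(motion=[{"x": 0.005, "y": -0.035, "z": 0, "wx": 0, "wy": 0, "wz": -0.009}, {"x": 0.005, "y": -0.035, "z": 0, "wx": 0, "wy": 0, "wz": -0.009}, {"x": 0, "y": 0, "z": 0, "wx": 0, "wy": 0, "wz": 0}, {"x": 0, "y": 0, "z": 0.065, "wx": 0, "wy": 0, "wz": 0}, {"x": 0, "y": 0, "z": 0.07, "wx": 0, "wy": 0, "wz": 0}], claw=-1)

```text
clock: 10.5
tool_pos: [0.4668, -0.1919, 0.0483]
tool_rot: [[-0.783, 0.622, -0.0], [0.622, 0.783, 0.0], [0.0, 0.0, -1.0]]
wrist_force: [-0.5, 0.5, -0.8]
grip_width: 0.087
finger_force: 0.0
```

apply_moves(motion=[{"x": 0, "y": 0, "z": 0, "wx": 0, "wy": 0, "wz": 0}, {"x": 0, "y": 0, "z": 0, "wx": 0, "wy": 0, "wz": 0}, {"x": 0, "y": 0, "z": 0, "wx": 0, "wy": 0, "wz": 0}, {"x": 0, "y": 0, "z": 0, "wx": 0, "wy": 0, "wz": 0}, {"x": 0, "y": 0, "z": 0, "wx": 0, "wy": 0, "wz": 0}], claw=1)

```text
clock: 11.12
tool_pos: [0.467, -0.1922, 0.0498]
tool_rot: [[-0.783, 0.622, 0.0], [0.622, 0.783, -0.0], [-0.0, 0.0, -1.0]]
wrist_force: [-0.4, 0.8, 0.8]
grip_width: 0.0449
finger_force: 0.0
```

apply_moves(motion=[{"x": 0, "y": 0, "z": 0, "wx": 0, "wy": 0, "wz": 0}, {"x": 0, "y": 0, "z": 0, "wx": 0, "wy": 0, "wz": 0}, {"x": 0, "y": 0, "z": 0, "wx": 0, "wy": 0, "wz": 0}, {"x": 0, "y": 0, "z": 0, "wx": 0, "wy": 0, "wz": 0}, {"x": 0, "y": 0, "z": 0, "wx": 0, "wy": 0, "wz": 0}])

```text
clock: 11.75
tool_pos: [0.4668, -0.1923, 0.0496]
tool_rot: [[-0.783, 0.622, -0.0], [0.622, 0.783, -0.0], [0.0, -0.0, -1.0]]
wrist_force: [-1.3, -1.6, 0.8]
grip_width: 0.0296
finger_force: 30.0
```

apply_moves(motion=[{"x": 0, "y": 0, "z": -0.05, "wx": 0, "wy": 0, "wz": 0}, {"x": 0, "y": 0, "z": -0.12, "wx": 0, "wy": 0, "wz": 0}, {"x": 0, "y": 0, "z": -0.14, "wx": 0, "wy": 0, "wz": 0}, {"x": 0, "y": 0, "z": -0.1, "wx": 0, "wy": 0, "wz": 0}, {"x": 0, "y": 0, "z": -0.03, "wx": 0, "wy": 0, "wz": 0}])

```text
clock: 12.38
tool_pos: [0.4677, -0.192, 0.1613]
tool_rot: [[-0.783, 0.621, 0.002], [0.621, 0.783, -0.001], [-0.002, 0.001, -1.0]]
wrist_force: [0.3, -0.1, -4.0]
grip_width: 0.03
finger_force: 30.0
```

```bash
python3 -c "
from h import *
s=sense();print(s['tool_pos'],s['wrist_force'],s['wrist_torque'],s['grip_width'])
plan((.5445,.1163,.15),223,10)"
```

```text
[ 0.4677 -0.192   0.1613] [ 0.3277 -0.0752 -3.9768] [ 0.0783 -0.0452  0.0115] 0.029969408406414273
rot deg [ -0.0674   0.1426 -81.422 ]
[0.053, 0.116, 0.004, -0.0, 0.0, -0.09]
[0.036, 0.122, 0.005, -0.0, 0.0, -0.09]
[0.018, 0.126, 0.005, -0.0, 0.0, -0.09]
[0.0, 0.127, 0.005, -0.0, 0.0, -0.09]
[-0.018, 0.126, 0.005, -0.0, 0.0, -0.09]
[-0.036, 0.122, 0.005, -0.0, 0.0, -0.09]
[-0.053, 0.116, 0.005, -0.0, 0.0, -0.09]
[-0.068, 0.107, 0.005, -0.0, 0.0, -0.09]
[-0.083, 0.096, 0.005, -0.0, 0.0, -0.09]
[-0.096, 0.084, 0.005, -0.0, 0.0, -0.09]
```

apply_moves(motion=[{"x": 0.053, "y": 0.116, "z": 0.004, "wx": 0, "wy": 0, "wz": -0.09}, {"x": 0.036, "y": 0.122, "z": 0.005, "wx": 0, "wy": 0, "wz": -0.09}, {"x": 0.018, "y": 0.126, "z": 0.005, "wx": 0, "wy": 0, "wz": -0.09}, {"x": 0, "y": 0.127, "z": 0.005, "wx": 0, "wy": 0, "wz": -0.09}, {"x": -0.018, "y": 0.126, "z": 0.005, "wx": 0, "wy": 0, "wz": -0.09}])

```text
clock: 13.0
tool_pos: [0.505, -0.0366, 0.1527]
tool_rot: [[-0.999, -0.041, -0.001], [-0.041, 0.999, 0.0], [0.001, 0.001, -1.0]]
wrist_force: [-0.5, -0.0, -2.8]
grip_width: 0.03
finger_force: 30.0
```

apply_moves(motion=[{"x": -0.036, "y": 0.122, "z": 0.005, "wx": 0, "wy": 0, "wz": -0.09}, {"x": -0.053, "y": 0.116, "z": 0.005, "wx": 0, "wy": 0, "wz": -0.09}, {"x": -0.068, "y": 0.107, "z": 0.005, "wx": 0, "wy": 0, "wz": -0.09}, {"x": -0.083, "y": 0.096, "z": 0.005, "wx": 0, "wy": 0, "wz": -0.09}, {"x": -0.096, "y": 0.084, "z": 0.005, "wx": 0, "wy": 0, "wz": -0.09}])

```text
clock: 13.62
tool_pos: [0.5445, 0.1172, 0.1464]
tool_rot: [[-0.733, -0.68, -0.002], [-0.68, 0.733, 0.0], [0.001, 0.001, -1.0]]
wrist_force: [0.1, -0.6, -2.6]
grip_width: 0.0294
finger_force: 30.0
```

apply_moves(motion=[{"x": 0, "y": 0, "z": 0, "wx": 0, "wy": 0, "wz": 0}, {"x": 0, "y": 0, "z": 0, "wx": 0, "wy": 0, "wz": 0}, {"x": 0, "y": 0, "z": 0, "wx": 0, "wy": 0, "wz": 0}, {"x": 0, "y": 0, "z": 0, "wx": 0, "wy": 0, "wz": 0}, {"x": 0, "y": 0, "z": 0, "wx": 0, "wy": 0, "wz": 0}])

```text
clock: 14.25
tool_pos: [0.545, 0.1158, 0.1474]
tool_rot: [[-0.737, -0.676, 0.0], [-0.676, 0.737, -0.0], [0.0, -0.0, -1.0]]
wrist_force: [0.0, -0.1, -3.5]
grip_width: 0.0297
finger_force: 30.0
```

```bash
python3 -c "
from h import *
s=sense();p=s['tool_pos'];R=s['tool_rot'];kx=-R[:,0]
print(p,np.degrees(np.arctan2(R[1,0],R[0,0])),s['wrist_force'],s['wrist_torque'])
u=grab_frame('side');t=grab_frame('top')
V=p+[0,0,-.0255]+.088*kx
for n,i in(('top',t),('side',u)):
  print('pred',n,pix(n,V),V)
  for b in blobs(green(n,i),20):print(n,b,onz(n,b[1],V[2]))
W=np.hstack([cv2.resize(u[170:290,180:280],None,fx=4,fy=4),cv2.resize(t[130:250,200:300],None,fx=4,fy=4)])
cv2.imwrite('pics/c6.png',W[:,:,::-1])
"
```

```text
[0.545  0.1158 0.1474] -137.49488728307017 [ 0.0113 -0.0815 -3.4719] [ 0.1051 -0.0444  0.0451]
pred top [217.8564 178.8504] [0.6099 0.1752 0.1219]
top (np.int32(242), array([436.4504, 262.1488]), array([428, 254,  18,  18], dtype=int32)) [ 0.3696 -0.4597  0.1219]
pred side [209.3963 246.2761] [0.6099 0.1752 0.1219]
side (np.int32(146), array([367.1507, 129.2603]), array([359, 124,  18,  11], dtype=int32)) [ 0.352  -0.3673  0.1219]
side (np.int32(353), array([209.6062, 248.7252]), array([198, 239,  24,  20], dtype=int32)) [0.6064 0.1817 0.1219]
```

View pics/c6.png

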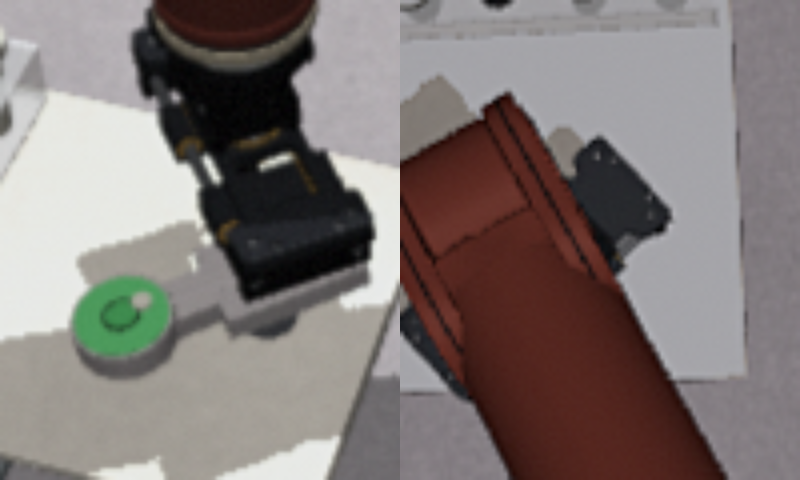

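The key is aligned over the foot; only the dial end droops slightly, with its dial at (209.6,248.7) in the side view. I'll lower it.

apply_moves(motion=[{"x": 0, "y": 0, "z": 0.03, "wx": 0, "wy": 0, "wz": 0}, {"x": 0, "y": 0, "z": 0.03, "wx": 0, "wy": 0, "wz": 0}, {"x": 0, "y": 0, "z": 0.016, "wx": 0, "wy": 0, "wz": 0}, {"x": 0, "y": 0, "z": 0.016, "wx": 0, "wy": 0, "wz": 0}, {"x": 0, "y": 0, "z": 0.012, "wx": 0, "wy": 0, "wz": 0}])

```text
clock: 14.98
tool_pos: [0.5449, 0.1163, 0.1211]
tool_rot: [[-0.737, -0.676, -0.0], [-0.676, 0.737, 0.0], [-0.0, 0.0, -1.0]]
wrist_force: [-0.4, -0.2, -3.6]
grip_width: 0.0297
finger_force: 30.0
```

apply_moves(motion=[{"x": 0, "y": 0, "z": 0.008, "wx": 0, "wy": 0, "wz": 0}, {"x": 0, "y": 0, "z": 0.008, "wx": 0, "wy": 0, "wz": 0}, {"x": 0, "y": 0, "z": 0, "wx": 0, "wy": 0, "wz": 0}, {"x": 0, "y": 0, "z": 0, "wx": 0, "wy": 0, "wz": 0}, {"x": 0, "y": 0, "z": 0, "wx": 0, "wy": 0, "wz": 0}])

```text
clock: 15.6
tool_pos: [0.545, 0.1163, 0.1174]
tool_rot: [[-0.737, -0.676, 0.0], [-0.676, 0.737, 0.0], [-0.0, -0.0, -1.0]]
wrist_force: [0.3, 1.1, -3.6]
grip_width: 0.0298
finger_force: 30.0
```

The head is in the slot: 10 mm past the head top with no contact. Now I press.

apply_moves(motion=[{"x": 0, "y": 0, "z": 0.006, "wx": 0, "wy": 0, "wz": 0}, {"x": 0, "y": 0, "z": 0.006, "wx": 0, "wy": 0, "wz": 0}, {"x": 0, "y": 0, "z": 0.006, "wx": 0, "wy": 0, "wz": 0}, {"x": 0, "y": 0, "z": 0, "wx": 0, "wy": 0, "wz": 0}, {"x": 0, "y": 0, "z": 0, "wx": 0, "wy": 0, "wz": 0}])

```text
clock: 16.23
tool_pos: [0.5451, 0.1163, 0.1131]
tool_rot: [[-0.737, -0.676, 0.0], [-0.676, 0.737, 0.0], [-0.0, -0.0, -1.0]]
wrist_force: [-1.3, -1.2, 3.9]
grip_width: 0.0302
finger_force: 30.0
```

apply_moves(motion=[{"x": 0, "y": 0, "z": 0.004, "wx": 0, "wy": 0, "wz": 0}, {"x": 0, "y": 0, "z": 0.004, "wx": 0, "wy": 0, "wz": 0}, {"x": 0, "y": 0, "z": 0, "wx": 0, "wy": 0, "wz": 0}, {"x": 0, "y": 0, "z": 0, "wx": 0, "wy": 0, "wz": 0}, {"x": 0, "y": 0, "z": 0, "wx": 0, "wy": 0, "wz": 0}])

```text
clock: 16.85
tool_pos: [0.5452, 0.1163, 0.1111]
tool_rot: [[-0.737, -0.676, 0.001], [-0.676, 0.737, 0.0], [-0.001, -0.0, -1.0]]
wrist_force: [-0.5, -0.9, 5.8]
grip_width: 0.0298
finger_force: 30.0
```

```bash
cat > bub.py <<'E'
from h import *
s=sense();p=s["tool_pos"];R=s["tool_rot"];kx=-R[:,0];kx[2]=0;kx/=np.linalg.norm(kx);ky=np.array([-kx[1],kx[0],0])
zd=p[2]-.0495+.024+.0045
print(p,"az",np.degrees(np.arctan2(R[1,0],R[0,0])),"F",s["wrist_force"],"T",s["wrist_torque"],"w",s["grip_width"],"t",s["clock"])
for n in("side","top"):
    u=grab_frame(n);m=green(n,u).astype(np.uint8)
    q=pix(n,np.r_[p[:2]+.088*kx[:2],zd]);k,l,st,c=cv2.connectedComponentsWithStats(m)
    i=[j for j in range(1,k) if st[j,4]>20 and np.hypot(*(c[j]-q))<18]
    if not i:print(n,"dial hidden",q);continue
    x0,y0=(q-20).astype(int);f=8
    sel=np.isin(l,i).astype(np.uint8)[y0:y0+40,x0:x0+40]
    hull=cv2.convexHull(np.argwhere(sel)[:,::-1].astype(np.int32));H=np.zeros_like(sel);cv2.fillConvexPoly(H,hull,1)
    M=cv2.moments(H,True);C=np.array([M["m10"],M["m01"]])/M["m00"]+[x0,y0]
    crop=u[y0:y0+40,x0:x0+40].astype(float);w=np.clip(crop.min(2)-90,0,None)*cv2.erode(H,np.ones((3,3),np.uint8))
    yy,xx=np.mgrid[:40,:40];B=np.array([(w*xx).sum(),(w*yy).sum()])/w.sum()+[x0,y0]
    d=onz(n,B,zd)-onz(n,C,zd);e=onz(n,q,zd)-onz(n,C,zd)
    print(n,"dial",C,"pred",q,"area",H.sum(),"peak",w.max(),"bubble mm x,y",1000*d@kx,1000*d@ky)
    cv2.imwrite(f"pics/b_{n}_{s['clock']:.2f}.png",cv2.resize(u[y0:y0+40,x0:x0+40,::-1],None,fx=8,fy=8))
E
python3 bub.py
```

```text
[0.5452 0.1163 0.1111] az -137.44298864917982 F [-0.5239 -0.9116  5.7576] T [-0.0781  0.1555  0.0201] w 0.029769345595616364 t 16.85
side dial [210.6963 254.4895] pred [210.7108 254.7333] area 382 peak 69.0 bubble mm x,y 8.008884003272348 -10.74375087310267
top dial hidden [219.1295 180.3082]
```

apply_moves(motion=[{"x": 0, "y": 0, "z": 0, "wx": 0, "wy": 0, "wz": 0.08}, {"x": 0, "y": 0, "z": 0, "wx": 0, "wy": 0, "wz": 0.08}, {"x": 0, "y": 0, "z": 0, "wx": 0, "wy": 0, "wz": 0.08}, {"x": 0, "y": 0, "z": 0, "wx": 0, "wy": 0, "wz": 0.08}, {"x": 0, "y": 0, "z": 0, "wx": 0, "wy": 0, "wz": 0.08}])

```text
clock: 17.58
tool_pos: [0.5465, 0.1147, 0.1115]
tool_rot: [[-0.994, -0.109, 0.003], [-0.109, 0.994, -0.002], [-0.003, -0.002, -1.0]]
wrist_force: [2.8, -6.0, 6.5]
grip_width: 0.0301
finger_force: 30.0
```

```bash
python3 bub.py
```

```text
[0.5465 0.1147 0.1115] az -173.72700480195311 F [ 2.8013 -6.0132  6.5323] T [-1.3848 -0.8331  0.3754] w 0.03006010446333437 t 17.575
side dial [208.4859 236.2782] pred [210.4208 236.1936] area 284 peak 146.0 bubble mm x,y 4.239811931575791 -10.41179560426449
top dial [240.8358 169.2687] pred [236.2648 172.4284] area 67 peak 0.0 bubble mm x,y nan nanbub.py:15: RuntimeWarning: invalid value encountered in divide
  yy,xx=np.mgrid[:40,:40];B=np.array([(w*xx).sum(),(w*yy).sum()])/w.sum()+[x0,y0]
```

apply_moves(motion=[{"x": -0.005, "y": -0.006, "z": 0, "wx": 0, "wy": 0, "wz": 0.07}, {"x": 0, "y": 0, "z": 0, "wx": 0, "wy": 0, "wz": 0.07}, {"x": 0, "y": 0, "z": 0, "wx": 0, "wy": 0, "wz": 0}, {"x": 0, "y": 0, "z": 0, "wx": 0, "wy": 0, "wz": 0}, {"x": 0, "y": 0, "z": 0, "wx": 0, "wy": 0, "wz": 0}])

```text
clock: 18.3
tool_pos: [0.5469, 0.1138, 0.1112]
tool_rot: [[-0.994, 0.106, 0.001], [0.106, 0.994, -0.001], [-0.001, -0.001, -1.0]]
wrist_force: [-1.3, -4.1, 6.4]
grip_width: 0.0298
finger_force: 30.0
```

apply_moves(motion=[{"x": 0, "y": 0, "z": 0, "wx": 0, "wy": 0, "wz": 0}, {"x": 0, "y": 0, "z": 0, "wx": 0, "wy": 0, "wz": 0}, {"x": 0, "y": 0, "z": 0, "wx": 0, "wy": 0, "wz": 0}, {"x": 0, "y": 0, "z": 0, "wx": 0, "wy": 0, "wz": 0}, {"x": 0, "y": 0, "z": 0, "wx": 0, "wy": 0, "wz": 0}])

```text
clock: 18.92
tool_pos: [0.5469, 0.1139, 0.1112]
tool_rot: [[-0.994, 0.106, 0.001], [0.106, 0.994, -0.001], [-0.001, -0.001, -1.0]]
wrist_force: [-1.5, -3.3, 7.7]
grip_width: 0.0296
finger_force: 30.0
```

apply_moves(motion=[{"x": 0, "y": 0, "z": 0, "wx": 0, "wy": 0, "wz": 0}, {"x": 0, "y": 0, "z": 0, "wx": 0, "wy": 0, "wz": 0}, {"x": 0, "y": 0, "z": 0, "wx": 0, "wy": 0, "wz": 0}, {"x": 0, "y": 0, "z": 0, "wx": 0, "wy": 0, "wz": 0}, {"x": 0, "y": 0, "z": 0, "wx": 0, "wy": 0, "wz": 0}])

```text
clock: 19.55
tool_pos: [0.5469, 0.1139, 0.1112]
tool_rot: [[-0.994, 0.106, 0.001], [0.106, 0.994, -0.001], [-0.001, -0.001, -1.0]]
wrist_force: [-0.6, -3.3, 7.7]
grip_width: 0.03
finger_force: 30.0
```

```bash
python3 bub.py
```

```text
[0.5469 0.1139 0.1112] az 173.9215208707021 F [-0.6371 -3.3275  7.7425] T [-0.912   0.0368  0.1508] w 0.029978512779445764 t 19.55
side dial [209.3609 228.3728] pred [213.563  230.3643] area 169 peak 123.0 bubble mm x,y -0.5751346175895632 -0.3040548871388392
top dial [244.9689 171.0186] pred [242.8202 172.3163] area 161 peak 91.0 bubble mm x,y 2.3424632520223643 9.426858684054883
```

```bash
cat > bub2.py <<'E'
from h import *
s=sense();p=s["tool_pos"];R=s["tool_rot"];kx=-R[:,0];kx[2]=0;kx/=np.linalg.norm(kx);ky=np.array([-kx[1],kx[0],0])
zd=.0675+.024+.002
V=np.r_[p[:2]+.088*kx[:2],zd]
print(p,"az",np.degrees(np.arctan2(R[1,0],R[0,0])),"F",s["wrist_force"],"Tz",s["wrist_torque"][2],"t",s["clock"])
def look(n):
    u=grab_frame(n);q=pix(n,V).astype(int);out=[]
    for y in range(q[1]-16,q[1]+17):
        for x in range(q[0]-16,q[0]+17):
            d=onz(n,(x,y),zd)-V
            if np.linalg.norm(d)<.033:out.append([1000*d@kx,1000*d@ky,*u[y,x]])
    return np.array(out),u,q
T=[]
for n in("side","top"):
    o,u,q=look(n);r,g,b=o[:,2:].T
    gr=(g>r+25)&(g>b+20);wh=(np.minimum(r,b)>110)&(np.hypot(o[:,0],o[:,1])<24)
    G=o[gr];print(n,"green n",gr.sum(),"x",G[:,0].min().round(1),G[:,0].max().round(1),"y",G[:,1].min().round(1),G[:,1].max().round(1),"white n",wh.sum(),"at",np.average(o[wh,:2],axis=0,weights=o[wh,2]-90) if wh.any() else None)
    for row in o[wh]:print("   ",row.round(0).astype(int).tolist())
    T.append(cv2.resize(u[q[1]-25:q[1]+25,q[0]-25:q[0]+25],None,fx=8,fy=8,interpolation=cv2.INTER_CUBIC))
cv2.imwrite("pics/bub_%.1f.png"%s["clock"],np.hstack(T)[:,:,::-1])
E
python3 bub2.py
```

```text
[0.5469 0.1139 0.1112] az 173.91954875033878 F [-0.7495 -3.3249  6.8001] Tz 0.21603234300606206 t 19.65
side green n 132 x -3.0 27.7 y -27.2 28.3 white n 8 at [10.3234  0.7025]
    [12, -4, 144, 189, 152]
    [10, -5, 129, 167, 138]
    [12, 0, 178, 208, 184]
    [10, -1, 212, 224, 215]
    [8, -2, 126, 138, 129]
    [11, 3, 214, 225, 216]
    [9, 2, 171, 174, 173]
    [9, 6, 148, 162, 150]
top green n 136 x -22.9 25.3 y -25.4 17.0 white n 13 at [6.2646 3.4982]
    [12, 7, 120, 145, 126]
    [12, 4, 115, 144, 122]
    [9, 9, 118, 147, 129]
    [9, 6, 189, 178, 192]
    [9, 3, 176, 169, 180]
    [10, 0, 135, 151, 141]
    [6, 6, 182, 180, 188]
    [6, 3, 178, 173, 182]
    [7, 0, 171, 161, 173]
    [3, 6, 162, 164, 172]
    [3, 3, 179, 176, 184]
    [4, 0, 152, 157, 156]
    [0, 2, 148, 162, 155]
```

Reading the pixels numerically, the bubble is about 5.5 to 6.5 mm from centre, toward the rear. That leaves roughly 0.55 rad, so I'll turn 26° more and read again.

apply_moves(motion=[{"x": 0, "y": -0.004, "z": 0, "wx": 0, "wy": 0, "wz": 0.072}, {"x": 0, "y": 0, "z": -0.001, "wx": 0, "wy": 0, "wz": 0.072}, {"x": 0, "y": 0, "z": -0.001, "wx": 0, "wy": 0, "wz": 0.072}, {"x": 0, "y": 0, "z": -0.001, "wx": 0, "wy": 0, "wz": 0.072}, {"x": 0, "y": 0, "z": 0, "wx": 0, "wy": 0, "wz": 0}])

```text
clock: 20.38
tool_pos: [0.5468, 0.1126, 0.112]
tool_rot: [[-0.847, 0.531, 0.001], [0.531, 0.847, -0.002], [-0.002, -0.001, -1.0]]
wrist_force: [-1.9, -4.4, 7.6]
grip_width: 0.0297
finger_force: 30.0
```

apply_moves(motion=[{"x": 0, "y": 0, "z": 0, "wx": 0, "wy": 0, "wz": 0}, {"x": 0, "y": 0, "z": 0, "wx": 0, "wy": 0, "wz": 0}, {"x": 0, "y": 0, "z": 0, "wx": 0, "wy": 0, "wz": 0}, {"x": 0, "y": 0, "z": 0, "wx": 0, "wy": 0, "wz": 0}, {"x": 0, "y": 0, "z": 0, "wx": 0, "wy": 0, "wz": 0}])

```text
clock: 21.0
tool_pos: [0.5468, 0.1126, 0.1119]
tool_rot: [[-0.848, 0.53, 0.001], [0.53, 0.848, -0.002], [-0.002, -0.001, -1.0]]
wrist_force: [-1.3, -4.2, 7.1]
grip_width: 0.0301
finger_force: 30.0
```

apply_moves(motion=[{"x": 0, "y": 0, "z": 0, "wx": 0, "wy": 0, "wz": 0}, {"x": 0, "y": 0, "z": 0, "wx": 0, "wy": 0, "wz": 0}, {"x": 0, "y": 0, "z": 0, "wx": 0, "wy": 0, "wz": 0}, {"x": 0, "y": 0, "z": 0, "wx": 0, "wy": 0, "wz": 0}, {"x": 0, "y": 0, "z": 0, "wx": 0, "wy": 0, "wz": 0}])

```text
clock: 21.62
tool_pos: [0.5468, 0.1126, 0.1119]
tool_rot: [[-0.848, 0.53, 0.001], [0.53, 0.848, -0.002], [-0.002, -0.001, -1.0]]
wrist_force: [-1.3, -5.3, 7.6]
grip_width: 0.0296
finger_force: 30.0
```

```bash
python3 bub2.py
```

```text
[0.5468 0.1126 0.1119] az 147.98643285971073 F [-1.3392 -5.289   7.604 ] Tz 0.17421995705036383 t 21.625
side green n 6 x -16.2 -3.8 y -23.8 18.7 white n 0 at None
top green n 260 x -28.9 26.3 y -24.7 30.6 white n 13 at [-0.2186  4.6126]
    [4, 8, 142, 157, 148]
    [5, 5, 119, 142, 126]
    [0, 9, 167, 167, 172]
    [1, 6, 180, 173, 183]
    [3, 4, 175, 170, 178]
    [5, 1, 120, 138, 125]
    [-3, 7, 185, 174, 187]
    [-1, 5, 176, 170, 179]
    [0, 2, 174, 167, 178]
    [2, 0, 134, 135, 135]
    [-5, 6, 161, 161, 164]
    [-4, 3, 161, 157, 164]
    [-2, 0, 154, 158, 158]
```

The top view now shows the whole dial. Its extents put the centre near (-1.3, 3.0) and the bubble at (-0.2, 4.6), so the offset is about 2 mm. I'll trim by another 8° or so and then look at it.

apply_moves(motion=[{"x": 0, "y": -0.004, "z": 0, "wx": 0, "wy": 0, "wz": 0.045}, {"x": 0, "y": 0, "z": 0, "wx": 0, "wy": 0, "wz": 0.045}, {"x": 0, "y": 0, "z": 0, "wx": 0, "wy": 0, "wz": 0}, {"x": 0, "y": 0, "z": 0, "wx": 0, "wy": 0, "wz": 0}, {"x": 0, "y": 0, "z": 0, "wx": 0, "wy": 0, "wz": 0}])

```text
clock: 22.35
tool_pos: [0.5465, 0.1122, 0.1121]
tool_rot: [[-0.765, 0.644, 0.002], [0.644, 0.765, -0.001], [-0.002, 0.0, -1.0]]
wrist_force: [-0.8, -2.5, 7.1]
grip_width: 0.0296
finger_force: 30.0
```

apply_moves(motion=[{"x": 0, "y": 0, "z": 0, "wx": 0, "wy": 0, "wz": 0}, {"x": 0, "y": 0, "z": 0, "wx": 0, "wy": 0, "wz": 0}, {"x": 0, "y": 0, "z": 0, "wx": 0, "wy": 0, "wz": 0}, {"x": 0, "y": 0, "z": 0, "wx": 0, "wy": 0, "wz": 0}, {"x": 0, "y": 0, "z": 0, "wx": 0, "wy": 0, "wz": 0}])

```text
clock: 22.98
tool_pos: [0.5465, 0.1122, 0.1121]
tool_rot: [[-0.765, 0.644, 0.002], [0.644, 0.765, -0.001], [-0.002, 0.0, -1.0]]
wrist_force: [0.0, -3.5, 7.6]
grip_width: 0.0296
finger_force: 30.0
```

apply_moves(motion=[{"x": 0, "y": 0, "z": 0, "wx": 0, "wy": 0, "wz": 0}, {"x": 0, "y": 0, "z": 0, "wx": 0, "wy": 0, "wz": 0}, {"x": 0, "y": 0, "z": 0, "wx": 0, "wy": 0, "wz": 0}, {"x": 0, "y": 0, "z": 0, "wx": 0, "wy": 0, "wz": 0}, {"x": 0, "y": 0, "z": 0, "wx": 0, "wy": 0, "wz": 0}])

```text
clock: 23.6
tool_pos: [0.5465, 0.1122, 0.1121]
tool_rot: [[-0.765, 0.644, 0.002], [0.644, 0.765, -0.001], [-0.002, 0.0, -1.0]]
wrist_force: [0.0, -3.4, 8.0]
grip_width: 0.0297
finger_force: 30.0
```

```bash
python3 bub2.py; python3 bub.py | grep top; mv pics/bub_2[234]*.png pics/last.png; ls pics
```

```text
[0.5465 0.1122 0.1121] az 139.9165111242645 F [ 0.0225 -3.3897  8.0451] Tz 0.26657199378841234 t 23.6
side green n 12 x -12.4 3.4 y 24.5 30.2 white n 0 at None
top green n 267 x -29.9 25.8 y -24.0 30.4 white n 15 at [-1.519  3.473]
    [1, 8, 147, 159, 153]
    [3, 6, 140, 155, 146]
    [5, 4, 119, 144, 126]
    [-3, 9, 113, 144, 123]
    [-2, 6, 183, 172, 185]
    [0, 4, 179, 171, 181]
    [2, 2, 173, 168, 175]
    [-6, 7, 129, 151, 138]
    [-4, 4, 182, 173, 185]
    [-2, 2, 179, 171, 181]
    [0, 0, 172, 167, 175]
    [-8, 5, 111, 144, 121]
    [-6, 3, 159, 161, 163]
    [-4, 0, 159, 162, 165]
    [-2, -2, 142, 151, 147]
top dial [257.8456 178.8211] pred [259.012  179.0867] area 285 peak 82.0 bubble mm x,y 0.24478567709042356 0.571170419064047
b_side_16.85.png
b_side_17.57.png
b_side_19.55.png
b_top_17.57.png
b_top_19.55.png
b_top_23.70.png
bub_19.6.png
bub_21.6.png
c2.png
c3.png
c4.png
c5.png
c6.png
crop0.png
last.png
side0.png
side1.png
side5.png
top0.png
top5.png
```

View pics/last.png

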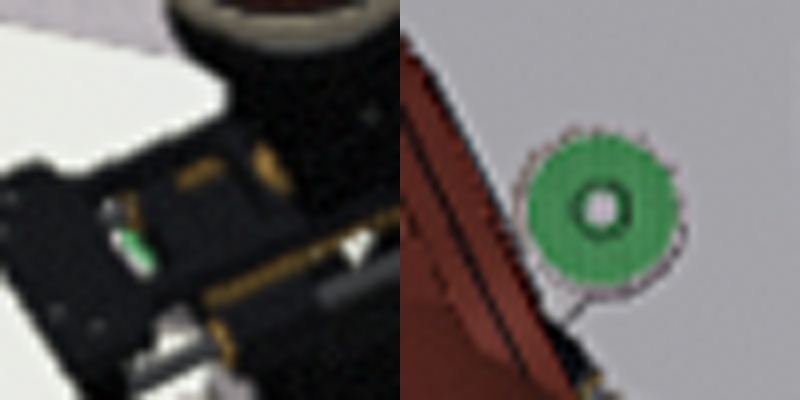

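The bubble sits centred in the ring in the top view, at (600,208) in the crop and about 0.6 mm off. The key is pressed down with about 8 N, so I'm handing in.

```bash
python3 -c "
from plant import *
print(job_done())"
```

```text
the job is handed in; nothing more can be done
None
```

I handed the job in at about 24 s of the 54 s allowed, with the key held and pressed down at about 8 N and the bubble about 0.6 mm off the ring's centre. My first grasp was too high, so the key bumped the foot with about 20 N, and I set it on the bench and regripped; I didn't re-check that the vessel, sleeve and cap hadn't moved.

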